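# Load a conduit fitting under the sprung roller of a marking jig

## Robot

A 6-joint arm with a two-finger parallel gripper is mounted at the origin on the work surface. World frame = base frame: x ahead of the robot, y to its left, z up, the work surface at z = 0. Lengths are in m, angles in rad, forces in N, time in s.
With the tool pointing down it reaches from about 0.425 to 0.925 m from the base axis. Payload 12.5 kg.
Tool frame: the origin (TCP) lies midway between the tips of the shut fingers; the grasp point (between the pads) lies 19 mm behind it; z points along the fingers, y is the line along which they close (so a half turn about z gives the same grasp; the last joint's range is limited). The gripper opens to 85 mm and grips with 20 to 120 N. Pads are 22 mm wide; open, the fingers measure 114 mm over their backs; the gripper's body (76 mm by 85 mm) begins 54 mm behind the grasp point. The pads swing forward as they close: fully open they stand 13 mm farther back than shut.
Start: joints at [-1.363, 0.491, 1.559, -0, 1.092, -0.106], TCP at [0.193, -0.594, 0.231] pointing down, gripper open.
Joint ranges: [-3.1, 3.1], [-0.84, 2.19], [0.05, 2.79], [-1.13, 4.28], [0.06, 2.93], [-2.69, 2.69]. Speed limits (rad/s): [2.22, 2.22, 2.79, 3.14, 3.14, 3.14].

## Interface

Orientations are given as a unit quaternion [x, y, z, w].
In Python, from workcell import manip gives the robot as it stands. Calls block until the motion is done:
- manip.movep(position, orientation): joint-space move of the TCP to a pose.
- manip.movel(position, frame=None, speed=0.15): straight line of the TCP; frame=None keeps the orientation; speed is the mean speed in m/s.
- manip.goto_joints(angles): joint-space move.
- manip.release() and manip.grasp(newtons=None): open the fingers fully, or close them until they stop; newtons is the grip in N (None keeps the last).
- manip.sleep(seconds).
- manip.ik(position, orientation): joint angles nearest the present ones, or None.
- manip.sense(): the state.
- manip.read_camera(name): name is "scene" or "top" or "wrist"; returns a dict with "pixels" (400x640x3 uint8, red, green, blue), "fovy" (degrees; the focal length in pixels is half the picture's height over the tangent of half this angle, whatever the lens; pixels are square), "cx", "cy" (the principal point, pixels), "rvec" (rotation vector, rad) and "tvec" (3), from world to camera coordinates, as OpenCV has them. Camera axes: x right, y down, z forward; pixel columns grow to the right and rows downward; lengths in m; the calibration is good to about 2 mm. A picture is of the moment at which its call begins. There is no depth.
A pose or a line that the arm cannot do raises manip.IKError and nothing moves.
- manip.close_job(): hands the job in; it is judged then, once.
The state is a dict: "clock": time; "joint_positions": joint angles; "qd": joint speeds; "joint_efforts": joint torques, N m; "tool_pos": TCP position; "tool_rot": TCP orientation; "ft_force": force on the tool from outside, world axes, zero at the start; "wrist_torque": the same for the moment, N m; "finger_gap": finger opening in m; "finger_force": force on a finger pad.
Only numpy, scipy, OpenCV 4.12 (cv2) and the standard library are available. Lean on these libraries where they do the work, as an engineer would, in place of code of your own. Each camera call takes 0.05 s, during which the arm holds its last target. There are 200 camera calls.

## Task

Load the loose straight conduit fitting into the marking jig: lay it mouth down on the bed and ease it in nose first, so that the nose pushes the sprung roller arm back and the roller rides up onto its flat back. Slide it on by feel until the stop's little sprung pin is pushed in and the fitting sits fully home, firmly but without ramming it or bearing down hard on the jig; the stop is clamped at a different reach each time. Let go, leaving it flat and square with the roller bearing down on it, and leave the other things alone.

Things in the scene. Friction and masses are not known exactly. Their poses are not given: they have to be found in the camera images.
- fitting: Grey cast conduit fitting, 320 g: box 130 long, 42 wide, 32 high, upright sides, open mouth face down (as at the start and when loaded), round hub 31 dia x 22 long on its tail. Origin: centre of the underside of the 130 box; x points to the nose (front face at x = +65, hub end at -87), z up. Pinch it across the 42 width, 95 to 115 mm behind the front face: there the hand stays clear of rails and arm.
- fitting_nose (a point): Middle of the lower edge of the fitting's front face, axes as the fitting's. The front face is upright and 12 high; from its top edge the nose slopes up and back (38 deg) to the flat back, reached at height 32, 26 mm behind the front face.
- jig: Marking jig screwed to the bench; dark steel base plate 290 (x) x 110 (y) x 12. Origin: centre of the plate's underside, on the bench; x points from the open loading end to the end stop, z up. The fitting slides in +x, its x along the jig's x; home, its front face is somewhere between x = 50 and 70 mm in this frame.
- bed: Fixed slideway of the jig; origin and axes are the jig's. Bright strip 36 wide on the centre line, x = -145 to 55, top at z = 18: the fitting lies on it. Guide rails each side, x = 0 to 85, 45 mm apart inside, tops at z = 32; flared mouths from x = -16 to 0. Arm's pivot cheeks at x = 83 to 109, y = 33 to 40 each side, up to z = 70. Steel, friction about 0.6.
- roller_rest (a point): Point on the bed's top (jig x = 10, y = 0, z = 18 mm) straight below the resting roller. The roller, black, 22 dia and 22 wide, then hangs 14 mm clear of the bed: the nose's slope meets it when the front face is 1 to 2 mm short of this point, and the roller is up on the flat back once the face is 28 mm or more past it.
- hold_down: Sprung hold-down arm: two grey side plates, roller at the free end, short tail with thumb pad over a coil spring. Origin on its hinge axis (jig x = 96, y = 0, z = 62 mm); swings about jig y, roller end up, springs back. The nose lifts it 0.2 rad; this takes a push of 8 to 17 N, friction included. On the flat back the roller bears with about 6 N (top 54 above the bed) and sliding takes 4 to 8 N.
- stop: End stop: block at jig x = 98 (origin under it, z = 12 mm) with a clamped rod carrying a stop head 28 wide, 15 high. The head's face is at jig x = 50 to 70 mm, differently each time and not measured: feel for it. A brass pin sticks 5 mm out of the face, 7.5 above the bed, sprung: 1.2 N at touch, 2.6 N flush. The head does not give. The roller's load keeps the released fitting on the pin.
- tee_box: Bystander: round cast junction box, 68 dia, 32 high, three hubs; on one side of the jig, the fitting on the other (which is which varies). Origin: centre of the underside.
- spray_can: Bystander: upright spray can, 52 dia, 150 high. Origin: centre of its base.
- locknut: Bystander: steel ring nut, 48 dia, 8 thick, lying flat. Origin: centre of its underside.
- wrench: Bystander: spanner 180 long, lying flat. Origin: on its underside, near the middle.
Things that resemble listed ones, but are neither listed nor needed, are in the scene too. What is shaped like the fitting but brown is not meant.

How it is judged:
By the outcome, as a careful person would: the job done as asked, in the order asked, and still so for the second after the job is handed in, with the robot touching nothing.
It also fails if it takes over 72 s, if anything falls off the work surface, if the arm or the gripper's body presses on something with over 40 N, if the wrist force passes 120 N, or if a joint passes its speed limit or range.

## Working session

There is one attempt and no reset: what is moved stays moved. The work goes in short steps, each a Python script; the robot and the scene stay as the last script left them, time stands still between calls to the robot, and variables do not carry over. Pictures are saved under pics/ and viewed, at most 10 in all, crops included, and the job is handed in when it is done.

```bash
mkdir -p pics; ls; python3 - <<'E'
from workcell import manip
import cv2,pickle
d={}
for n in("scene","top"):
    c=manip.read_camera(n);d[n]=c
    cv2.imwrite(f"pics/{n}0.png",cv2.cvtColor(c["pixels"],cv2.COLOR_RGB2BGR))
    print(n,c["fovy"],c["cx"],c["cy"],c["rvec"],c["tvec"])
pickle.dump(d,open("cam0.pkl","wb"))
print(manip.sense())
E
```

```text
pics
scene 52.166560434491515 313.31341173268913 197.26418812174282 [ 2.06907283  0.95764084 -0.43800131] [-0.36895744 -0.185903    1.34502738]
top 55.533908384301505 323.6745525794739 199.60931054211838 [ 2.17659294 -2.16438039  0.12467632] [0.0580728  0.52940638 1.13564542]
{'clock': 0.1, 'joint_positions': array([-1.36260071e+00,  4.91511065e-01,  1.55938049e+00, -3.17782706e-06,
        1.09171178e+00, -1.05585263e-01]), 'qd': array([-0.00027228, -0.00123326, -0.00069363, -0.00050804, -0.00077607,
        0.00011991]), 'joint_efforts': array([ 4.81390118e-03, -6.19447589e+01, -2.62026465e+01,  4.63846987e-06,
        2.91064840e-03,  2.55912497e-06]), 'tool_pos': array([ 0.19289941, -0.59427979,  0.23078162]), 'tool_rot': array([ 9.87717678e-01,  1.56248305e-01, -2.73231491e-05, -5.04605859e-04]), 'ft_force': array([ 0.19421661, -0.53371308, -0.61905492]), 'wrist_torque': array([-0.00104084,  0.00024032,  0.01238512]), 'finger_force': 0.0, 'finger_gap': 0.08557596722079058}
```

View pics/top0.png

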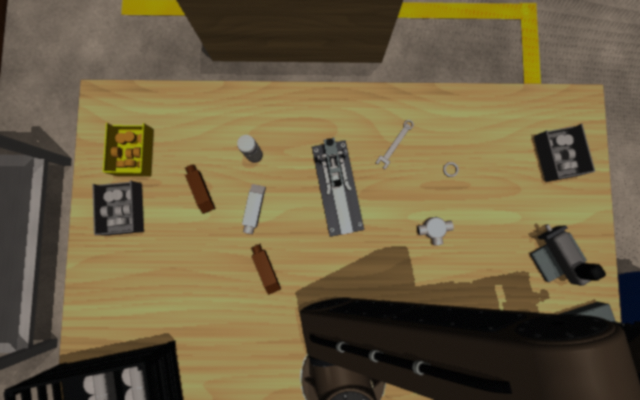

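View pics/scene0.png

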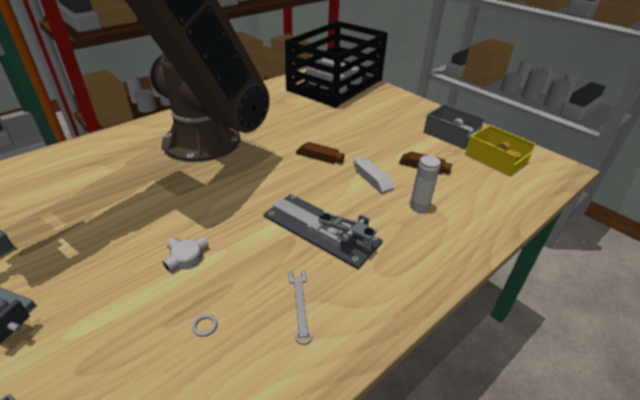

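The top view shows the grey fitting at about (254,209), with its hub at (248,231) and its nose pointing up the picture. The jig is at about (338,187), with its loading end at (345,232). I'll use these as rough poses, then refine them with the wrist camera.

```bash
cat > h.py <<'E'
import numpy as np,cv2
from scipy.spatial.transform import Rotation as Rot
def KRt(c):
    f=200/np.tan(np.radians(c["fovy"])/2)
    K=np.array([[f,0,c["cx"]],[0,f,c["cy"]],[0,0,1]])
    return K,Rot.from_rotvec(c["rvec"]).as_matrix(),np.array(c["tvec"])
def ray(c,uv,z):
    K,R,t=KRt(c);uv=np.atleast_2d(np.array(uv,float))
    d=(R.T@np.linalg.inv(K)@np.c_[uv,np.ones(len(uv))].T).T;o=-R.T@t
    return o+d*((z-o[2])/d[:,2])[:,None]
def proj(c,P):
    K,R,t=KRt(c);q=(K@(R@np.atleast_2d(P).T+t[:,None])).T
    return q[:,:2]/q[:,2:]
def down(yaw): # tool z down, tool x at yaw
    return (Rot.from_euler('z',yaw)*Rot.from_euler('x',np.pi)).as_quat()
def save(c,name,crop=None,s=1):
    im=cv2.cvtColor(c["pixels"],cv2.COLOR_RGB2BGR)
    if crop: im=im[crop[1]:crop[3],crop[0]:crop[2]]
    cv2.imwrite(f"pics/{name}.png",cv2.resize(im,None,fx=s,fy=s,interpolation=cv2.INTER_CUBIC))
E
python3 - <<'E'
from workcell import manip
from h import *
import pickle
d=pickle.load(open("cam0.pkl","rb"));c=d["top"]
print(ray(c,[(258,187),(250,222),(248,232)],.03), ray(c,[(332,140),(346,234),(435,230),(248,150)],.012))
w=manip.read_camera("wrist");K,R,t=KRt(w);s=manip.sense()
T=Rot.from_quat(s["tool_rot"]).as_matrix()
print(w["fovy"],T.T@(-R.T@t-s["tool_pos"]),T.T@R.T)
print(Rot.from_quat(s["tool_rot"]).as_euler('xyz'))
E
```

```text
[[0.56648892 0.26251516 0.03      ]
 [0.4591812  0.28422796 0.03      ]
 [0.42891774 0.28948956 0.03      ]] [[ 0.72032822  0.03560142  0.012     ]
 [ 0.42476554 -0.00833075  0.012     ]
 [ 0.4385247  -0.28322014  0.012     ]
 [ 0.68619866  0.29966964  0.012     ]]
68.95578928962748 [ 0.06555069  0.00053477 -0.14340336] [[ 2.43230063e-04 -9.64686238e-01 -2.63401599e-01]
 [ 9.99999698e-01  4.28975854e-04 -6.47669238e-04]
 [ 7.37790527e-04 -2.63401362e-01  9.64686051e-01]]
[-3.14070173e+00 -8.79075032e-05  3.13805622e-01]
```

```bash
python3 - <<'E'
from workcell import manip
from h import *
import pickle
d={}
manip.movep([0.54,0.02,0.20],down(0.147+np.pi)); d["j"]=manip.read_camera("wrist"); save(d["j"],"j1")
manip.movep([0.49,0.275,0.16],down(-0.2+np.pi)); d["f"]=manip.read_camera("wrist"); save(d["f"],"f1")
pickle.dump(d,open("cam1.pkl","wb"))
s=manip.sense();print(s["clock"],s["joint_positions"],s["tool_pos"])
E
```

```text
3.7833 [ 3.91885596e-01  4.85789233e-01  1.79361588e+00 -1.79227702e-04
  8.61851469e-01 -9.78065885e-01] [0.4906135  0.27401942 0.16021696]
```

View pics/j1.png

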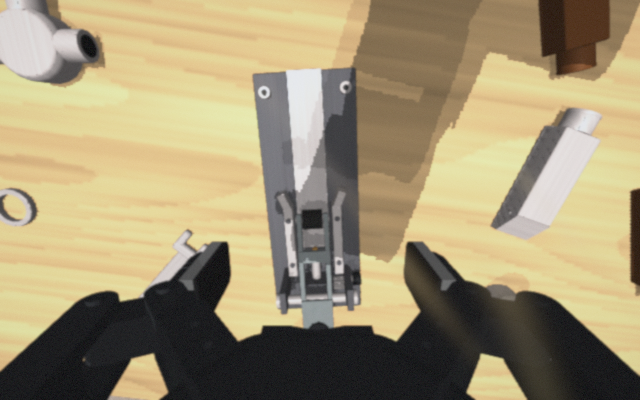

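View pics/f1.png

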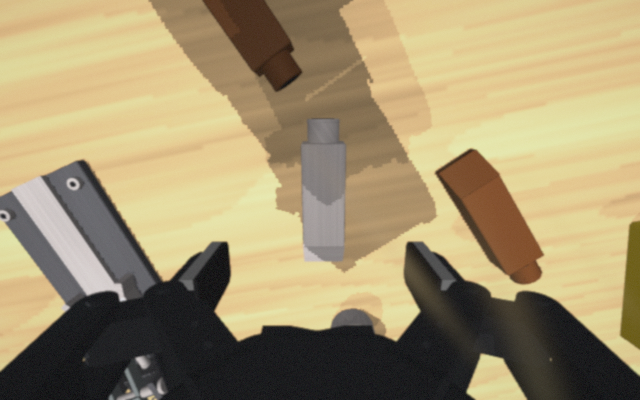

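j1 shows the jig: loading-end corners at (254,74) and (355,69), the bright strip at columns 288–322, and the black roller at (312,219). f1 shows the fitting: box tail corners at (303,143) and (345,142), nose lower edge at about row 262, hub at the top. Next I'll measure both with saturation masks and line fits.

```bash
python3 - <<'E'
from h import *
import pickle
d=pickle.load(open("cam1.pkl","rb"))
def sat(c): return cv2.cvtColor(c["pixels"],cv2.COLOR_RGB2HSV)[...,1]
def edges(S,seed,rows,th=60):
    L=[];R=[]
    for r in rows:
        m=S[r]<th;a=b=seed
        while m[a-1]or m[a-2]:a-=1
        while m[b+1]or m[b+2]:b+=1
        L.append((a-.5,r));R.append((b+.5,r))
    return np.array(L),np.array(R)
def lf(P):
    vx,vy,x,y=cv2.fitLine(P[:,:2].astype(np.float32),cv2.DIST_HUBER,0,.0005,.0005).ravel()
    s=np.sign(vx);return np.array([vx,vy])*s,np.array([x,y])
def mid(c,L,R,z):
    (dl,pl),(dr,pr)=lf(ray(c,L,z)),lf(ray(c,R,z))
    yl,yr=np.arctan2(dl[1],dl[0]),np.arctan2(dr[1],dr[0]);y=(yl+yr)/2
    n=np.array([-np.sin(y),np.cos(y)])
    print("yaws",yl,yr,"width",abs(n@(pl-pr)))
    return y,(pl+pr)/2,n
# jig plate
c=d["j"];S=sat(c);print("satrow120",S[120,235:380:5],"row200f",sat(d["f"])[200,285:365:5])
L,R=edges(S,305,range(85,180,3),45)
y,p,n=mid(c,L,R,.012);u=np.array([np.cos(y),np.sin(y)])
# loading end row
E=[]
for x in range(262,348,4):
    col=S[:,x]; r=100
    while col[r-1]<45 or col[r-2]<45:r-=1
    E.append((x,r-.5))
q=ray(c,E,.012)[:,:2];e=np.median(q@u)
jc=u*(e+.145)+n*(n@p);print("jig",jc,y,"end pts spread",np.std(q@u))
# screws as a check
g=ray(c,[(264,92),(346,87)],.013)[:,:2];print("screws",(g-jc)@np.c_[u,n])
K=ray(c,[(312,219)],.054)[:,:2];print("roller top in jig",(K-jc)@np.c_[u,n], "proj roller",proj(c,[*(jc+u*.01),.054]))
# fitting
c=d["f"];S=sat(c)
L,R=edges(S,324,range(150,240,3),45)
y2,p2,n2=mid(c,L,R,.032);u2=np.array([np.cos(y2),np.sin(y2)])
for x in(315,324,333):
    print(x,[int(v) for v in S[255:272,x]],[int(v) for v in c["pixels"][136:150,x,0]],[int(v) for v in c["pixels"][240:252,x,0]])
pickle.dump((jc,y,p2,y2),open("pose.pkl","wb"))
print(p2,y2,[float(ray(c,[(324,r)],z)[0,:2]@u2-p2@u2) for r,z in((143,.032),(246,.032),(261.5,.012))])
print("can",ray(pickle.load(open("cam0.pkl","rb"))["top"],[(246,142)],.15))
E
```

```text
satrow120 [ 65  60  59  60  61  12  12  12  13   8  10   4   1   1   2   2   7   6
  16  15  12   8  15  15   4  99  97 102  98] row200f [101  99  99 101   9  14  12  11  10  12  12  14  69  96  96  97]
yaws 0.20204647 0.19635713 width 0.10817142
jig [0.57045969 0.01695778] 0.19920179 end pts spread 0.0009678510258123359
screws [[-0.12568539 -0.04365986]
 [-0.12604674  0.04416726]]
roller top in jig [[0.00623551 0.00084463]] proj roller [[311.40700533 222.40185767]]
yaws -0.19017208 -0.19555138 width 0.04114967
315 [14, 13, 13, 13, 14, 22, 48, 72, 79, 79, 78, 78, 77, 76, 77, 81, 79] [123, 126, 125, 126, 125, 128, 122, 118, 125, 132, 134, 138, 137, 138] [162, 163, 164, 163, 163, 158, 149, 140, 137, 137, 139, 138]
324 [9, 13, 11, 13, 15, 29, 56, 73, 77, 79, 75, 76, 78, 77, 82, 80, 83] [130, 130, 130, 130, 132, 132, 131, 120, 125, 131, 132, 134, 132, 135] [162, 162, 162, 162, 163, 158, 148, 139, 135, 138, 139, 140]
333 [11, 13, 13, 13, 11, 23, 55, 88, 93, 90, 81, 78, 79, 81, 79, 81, 86] [118, 120, 120, 121, 120, 117, 111, 110, 121, 129, 135, 132, 132, 135] [161, 161, 161, 159, 157, 157, 144, 139, 137, 139, 139, 140]
[0.4955606  0.27855897] -0.19286174 [-0.04852699416464423, 0.054531300930372395, 0.08245305274949455]
can [[0.67579268 0.27882621 0.15      ]]
```

```bash
python3 - <<'E'
from workcell import manip
from h import *
import pickle
jc,y,p2,y2=pickle.load(open("pose.pkl","rb"))
u2=np.array([np.cos(y2),np.sin(y2)]);u=np.array([np.cos(y),np.sin(y)])
g=p2-.023*u2
manip.movep([*g,.10],down(y2+np.pi))
manip.movel([*g,0.002],speed=.1)
manip.grasp(60);manip.sleep(.2);s=manip.sense();print(s["finger_gap"],s["finger_force"],s["ft_force"],s["tool_pos"])
manip.movel([*g,.13],speed=.15)
# hover: front face at jig x=-22 -> grasp at x=-127
h=jc+u*(-.127)
manip.movep([*h,.13],down(y+np.pi))
manip.movel([*h,.055],speed=.1);manip.sleep(.3)
s=manip.sense();print(s["finger_gap"],s["ft_force"],s["wrist_torque"],s["tool_pos"],s["clock"])
c=manip.read_camera("wrist");save(c,"h1");pickle.dump((c,s),open("cam2.pkl","wb"))
E
```

```text
0.04104760734279526 61.417013076134026 [-0.33042191 -0.15839603  4.89991834] [0.47319721 0.28308921 0.00252286]
0.040775374126783726 [-0.51258755  0.20838742 -2.36583469] [-0.0828237   0.06116621  0.03324596] [ 0.44611291 -0.00820051  0.05533436] 9.2833
```

View pics/h1.png

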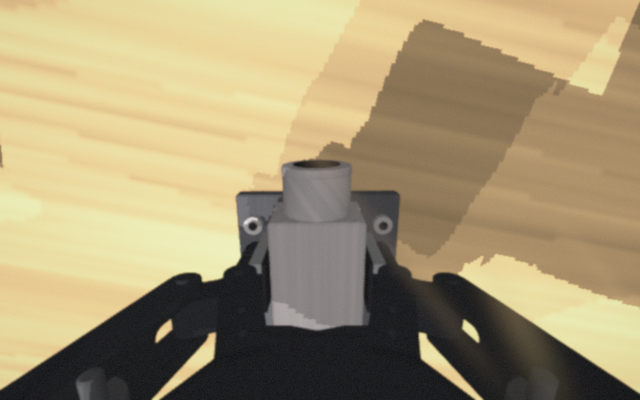

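h1 shows the fitting held square, box at columns 267–367, with the jig's screws at (253,226) and (382,226) evenly spaced either side. Next I'll compute the lateral offset from these.

```bash
python3 - <<'E'
from h import *
import pickle
jc,y,p2,y2=pickle.load(open("pose.pkl","rb"));c,s=pickle.load(open("cam2.pkl","rb"))
u=np.array([np.cos(y),np.sin(y)]);n=np.array([-u[1],u[0]]);A=np.c_[u,n]
def jig(px,z):return np.round((ray(c,px,z)[:,:2]-jc)@A*1000,1)
g=cv2.cvtColor(c["pixels"],cv2.COLOR_RGB2GRAY)
ci=[]
for x0 in(253,382):
    w=g[214:239,x0-13:x0+14];_,m=cv2.threshold(w,0,255,cv2.THRESH_OTSU)
    cn=max(cv2.findContours(m,cv2.RETR_EXTERNAL,cv2.CHAIN_APPROX_NONE)[0],key=cv2.contourArea)
    (a,b),r=cv2.minEnclosingCircle(cn);ci.append((x0-13+a,214+b));print(ci[-1],r)
print("screws",jig(ci,.013),"plate end",jig([(237,195),(400,193)],.012))
print("tool",(s["tool_pos"][:2]-jc)@A*1000, "yaw err",Rot.from_quat(s["tool_rot"]).as_euler('xyz')[2]-y)
print("box top sides/tail",jig([(267,235),(367,235),(317,219)],.053+.032-.0), "hub",jig([(283,168),(351,168)],.053+.016))
E
```

```text
(250.0, 222.5) 13.124505043029785
(382.45348834991455, 224.7790699005127) 9.710968971252441
screws [[-125.6  -45.9]
 [-124.    43.9]] plate end [[-144.6  -53.6]
 [-146.    54.5]]
tool [-1.26866303e+02 -5.41652298e-02] yaw err -3.1416554032668724
box top sides/tail [[-146.8  -21.6]
 [-146.8   20.4]
 [-153.9   -0.6]] hub [[-172.5  -15.9]
 [-172.5   14.7]]
```

```bash
cat >> h.py <<'E'
import pickle
from workcell import manip
jc,y,_,_=pickle.load(open("pose.pkl","rb"))
u=np.array([np.cos(y),np.sin(y)]);n=np.array([-u[1],u[0]]);A=np.c_[u,n]
F0=pickle.load(open("cam2.pkl","rb"))[1]["ft_force"]
def J(x,yy,z): return [*(jc+A@[x,yy]),z]
def st(dt=.08):
    manip.sleep(dt);s=manip.sense();f=s["ft_force"]-F0
    return np.r_[A.T@f[:2],f[2]],np.r_[(s["tool_pos"][:2]-jc)@A,s["tool_pos"][2]]*1000,s
E
python3 - <<'E'
from h import *
manip.movel(J(-.127,.0004,.026),speed=.08)
z=.026
while z>.017:
    manip.movel(J(-.127,.0004,z),speed=.02);f,p,s=st(.1)
    print(z,f.round(1),p.round(1),s["wrist_torque"].round(2))
    if f[2]>2.5:break
    z-=.001 if z>.0225 else .0005
print(s["clock"],s["finger_gap"])
E
```

```text
0.026 [ 0.4 -0.2 -0.5] [-126.9    0.4   26.3] [-0.02  0.14 -0.03]
0.024999999999999998 [ 0.9 -0.1 -1. ] [-127.     0.4   25. ] [ 0.01  0.06 -0.05]
0.023999999999999997 [ 1.   0.4 -0.8] [-127.     0.4   24. ] [-0.05  0.03  0.01]
0.022999999999999996 [ 0.3 -0.7 -0.1] [-127.     0.4   23. ] [-0.07  0.09  0.02]
0.021999999999999995 [ 0.6  0.1 -0.4] [-127.     0.4   22. ] [-0.02  0.08  0.01]
0.021499999999999995 [ 0.9 -0.7 -0.2] [-127.     0.4   21.5] [0.03 0.05 0.04]
0.020999999999999994 [ 0.1  0.1 -0.8] [-127.     0.4   21. ] [-0.03  0.12  0.01]
0.020499999999999994 [-0.2 -0.8  1.1] [-127.     0.4   20.5] [ 0.05  0.06 -0.05]
0.019999999999999993 [-1.6 -0.2 11.3] [-127.     0.4   20.5] [ 0.1   0.36 -0.01]
13.0 0.04129091788702571
```

```bash
python3 - <<'E'
from h import *
z=.0205;yy=.0004
manip.movel(J(-.127,yy,z),speed=.02);f,p,s=st(.1);print(f.round(1),p.round(1))
x=-.127
while x<-.068:   # grasp -68 -> face about +35..37; stop is >=50
    x+=.003
    manip.movel(J(x,yy,z),speed=.03);f,p,s=st(.05)
    print(f"{x*1000:.0f}",f.round(1),p.round(1),s["wrist_torque"].round(2))
    if abs(f[0])>24 or abs(f[1])>8 or f[2]>20:print("STOP");break
    if f[2]>8: z+=.0002
    if f[2]<-4: z-=.0002
print(s["clock"],s["finger_gap"],z)
E
```

```text
[-0.5  0.6  4.7] [-127.     0.4   20.5]
-124 [0.8 1.3 3.7] [-123.7    0.4   20.6] [ 0.24 -0.07  0.02]
-121 [1.3 0.1 4.8] [-120.9    0.4   20.5] [0.36 0.02 0.02]
-118 [0.2 1.2 5.7] [-117.9    0.4   20.5] [0.35 0.02 0.05]
-115 [-0.3  1.2  7.4] [-114.9    0.4   20.5] [0.29 0.16 0.  ]
-112 [-0.6  1.2  6.6] [-112.     0.4   20.5] [0.28 0.19 0.03]
-109 [-1.3  0.3  7.2] [-109.     0.4   20.5] [0.26 0.24 0.02]
-106 [-2.   1.6  7.5] [-106.     0.4   20.5] [0.18 0.31 0.03]
-103 [-1.   0.4  7.7] [-103.     0.4   20.5] [0.23 0.24 0.06]
-100 [-1.2 -0.2  7.1] [-100.     0.4   20.5] [0.3  0.29 0.01]
-97 [-1.8  0.9  8.2] [-97.    0.4  20.5] [ 0.22  0.34 -0.01]
-94 [-4.3  0.8  7.7] [-94.7   0.6  20.5] [ 0.11  0.7  -0.01]
-91 [-9.5  0.  11. ] [-92.7   0.8  20.5] [-0.28  1.22 -0.13]
-88 [-7.9 -1.2  5.7] [-89.5   0.7  20.5] [-0.33  1.04 -0.06]
-85 [-8.5 -0.7  7.5] [-86.7   0.7  20.5] [-0.32  1.11 -0.12]
-82 [-8.7 -1.7  7.7] [-83.7   0.7  20.5] [-0.32  1.13 -0.03]
-79 [-9.3 -1.9  6. ] [-80.7   0.7  20.5] [-0.31  1.16 -0.12]
-76 [-10.5  -0.4   6.2] [-77.8   0.7  20.5] [-0.37  1.18 -0.1 ]
-73 [-7.3 -0.1  5.8] [-74.3   0.7  20.5] [-0.15  0.95  0.07]
-70 [-4.  -0.9  4. ] [-70.8   0.6  20.6] [0.07 0.6  0.12]
-67 [-4.   1.4  1.4] [-67.5   0.6  20.6] [0.16 0.59 0.07]
19.35 0.041084430691241305 0.0209
```

```bash
python3 - <<'E'
from h import *
z=.0208;yy=.0004
x=-.067;last=None
while x<-.030:
    x+=.002 if x<-.058 else .0007
    manip.movel(J(x,yy,z),speed=.03);f,p,s=st(.06)
    print(f"{x*1000:.1f}",f.round(1),p.round(1),s["wrist_torque"].round(2))
    if f[0]<-14 or abs(f[1])>8 or f[2]>20:print("STOP");break
    if f[2]>8: z+=.0002
    if f[2]<-3: z-=.0002
print(s["clock"],s["finger_gap"],z)
E
```

```text
-65.0 [-4.   2.   0.3] [-65.3   0.5  20.6] [0.27 0.57 0.2 ]
-63.0 [-1.6  3.  -1.6] [-62.9   0.5  20.7] [0.43 0.34 0.27]
-61.0 [ 0.   3.3 -2.7] [-60.8   0.4  20.7] [0.57 0.31 0.29]
-59.0 [ 1.1  3.6 -2.9] [-58.8   0.4  20.8] [0.54 0.23 0.2 ]
-57.0 [ 1.   2.9 -3.5] [-56.8   0.4  20.8] [0.46 0.24 0.26]
-56.3 [-2.   2.7 -0.5] [-56.4   0.4  20.6] [0.41 0.43 0.2 ]
-55.6 [-1.8  1.3 -0.5] [-55.6   0.4  20.6] [0.39 0.52 0.17]
-54.9 [-1.8  2.4 -0.8] [-54.8   0.4  20.6] [0.37 0.54 0.2 ]
-54.2 [-1.9  1.8 -0.4] [-54.1   0.4  20.6] [0.41 0.41 0.19]
-53.5 [-2.3  2.1 -0.4] [-53.4   0.4  20.6] [0.44 0.48 0.15]
-52.8 [-4.1  3.3  0.3] [-52.9   0.4  20.6] [0.35 0.6  0.2 ]
-52.1 [-4.3  1.7 -1. ] [-52.3   0.4  20.6] [0.3  0.73 0.2 ]
-51.4 [-5.   1.4  0.7] [-51.7   0.5  20.6] [0.29 0.76 0.15]
-50.7 [-5.5  2.2  1.2] [-51.    0.5  20.6] [0.28 0.79 0.14]
-50.0 [-4.8  1.9  1.2] [-50.4   0.5  20.6] [0.3  0.81 0.18]
-49.3 [-4.7  2.6  1.7] [-49.8   0.5  20.6] [0.26 0.85 0.16]
-48.6 [-5.8  1.9  1.1] [-49.1   0.5  20.6] [0.23 0.87 0.16]
-47.9 [-6.1  2.   0.9] [-48.5   0.5  20.6] [0.2  0.92 0.1 ]
-47.2 [-8.4  2.1  2.4] [-48.3   0.5  20.6] [0.01 1.25 0.08]
-46.5 [-13.6   0.4   5.4] [-48.3   0.6  20.5] [-0.27  1.68  0.06]
-45.8 [-16.   -2.    8.2] [-48.3   0.6  20.5] [-0.6   2.16  0.04]
STOP
25.825 0.04107230513052807 0.0206
```

```bash
python3 - <<'E'
from h import *
manip.movel(J(-.0472,.0004,.0206),speed=.02);f,p,s=st(.2);print(f.round(1),p.round(1))
manip.release();f,p,s=st(.3);print(f.round(1),p.round(1),s["finger_gap"])
manip.movel(J(-.0472,.0004,.13),speed=.1)
manip.movep(J(-.06,0,.2),down(y+np.pi));manip.sleep(.3)
c=manip.read_camera("wrist");save(c,"e1");print(manip.sense()["clock"])
pickle.dump(c,open("cam3.pkl","wb"))
c=manip.read_camera("scene");save(c,"e2",(230,150,450,300),3)
E
```

```text
[-8.5  1.7  2.3] [-48.3   0.5  20.6]
[ 0.6 -0.8  2.2] [-47.2   0.4  20.6] 0.08522655028071775
29.0583
```

View pics/e1.png

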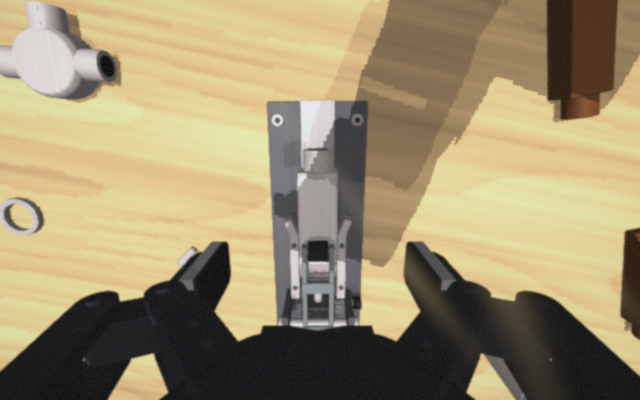

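View pics/e2.png

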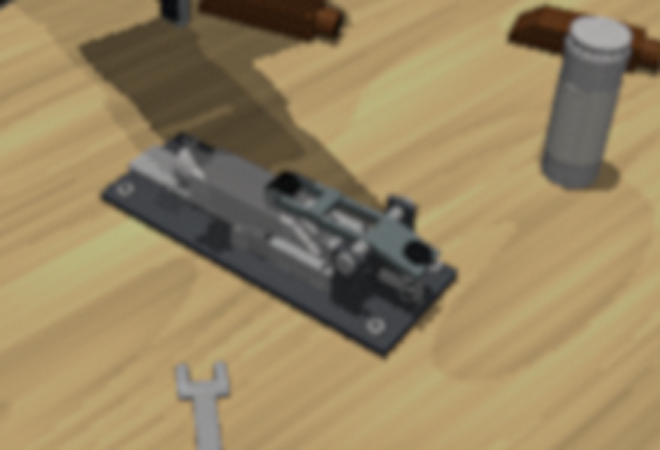

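e1 and e2 show the fitting lying square between the rails with its tail edge near row 172 in e1. The roller is up on its back at (318,250), the gripper is clear, and the bystanders haven't moved. One last numeric check that it didn't spring back.

```bash
python3 - <<'E'
from h import *
c=pickle.load(open("cam3.pkl","rb"));g=cv2.cvtColor(c["pixels"],cv2.COLOR_RGB2GRAY).astype(int)
jig=lambda px,z:((ray(c,px,z)[:,:2]-jc)@A*1000).round(1)
print(g[165:182,303],g[165:182,332],g[200,288:350])
L=[];R=[]
for r in range(178,215,3):
    d=np.abs(np.diff(cv2.GaussianBlur(g[r:r+1].astype(np.float32),(3,1),0)[0]))
    L.append((290+d[290:306].argmax()+.5,r));R.append((330+d[330:346].argmax()+.5,r))
a,b=jig(L,.05),jig(R,.05)
print("slopes",np.polyfit(a[:,0],a[:,1],1)[0],np.polyfit(b[:,0],b[:,1],1)[0],"y",np.median(a[:,1]),np.median(b[:,1]))
print("tail",jig([(318,172)],.05),"plate end",jig([(318,101)],.012))
E
```

```text
[159 160 148 136 126 119 109 130 183 214 222 228 231 226 215 201 179] [109 108 105 102 100 101 101 109 123 128 131 130 131 131 131 131 131] [ 74  75  75  75  74  74  76  74  78  99 132 153 161 162 164 164 162 161
 160 161 161 163 161 161 162 159 158 156 163 160 160 160 158 158 156 157
 158 158 160 160 159 157 159 160 159 160 153 152 140 111  82  73  78  82
  82  84  86  85  86  88  88  88]
slopes 0.006975631244220199 -0.008141979484623097 y -20.7 20.3
tail [[-74.2   0.9]] plate end [[-144.9    1. ]]
```

The tail is at about -74 to -75 mm against an expected -75, so it did not spring back. It is square and centred, so I'm handing it in.

```bash
python3 -c "
from workcell import manip
print(manip.close_job())"
```

```text
the job is handed in; nothing more can be done
None
```

The fitting is loaded fully home against the stop with the pin pushed in, square and released with the roller on its flat back, and the job was handed in after about 29 s of robot time; no verdict came back.

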